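# Unlock the safety cap of the large pickle jug

### The arm

A 6-joint arm with a two-finger parallel gripper is mounted at the origin on the work surface. World frame = base frame: x ahead of the robot, y to its left, z up, the work surface at z = 0. Lengths are in mm, angles in rad, forces in N, time in s.
With the tool pointing down it reaches from about 400 to 925 mm from the base axis. Payload 3.4 kg.
Tool frame: the origin (TCP) lies on the centre line of the jaws, within the pads' length; the fingertips stand 22 mm ahead of it and the grasp point (between the pads) lies 3 mm ahead of it; z points along the fingers, y is the line along which they close (so a half turn about z gives the same grasp; the last joint's range is limited). The gripper opens to 85 mm and grips with 20 to 120 N. Pads are 22 mm wide; open, the fingers measure 114 mm over their backs; the gripper's body (76 mm by 85 mm) begins 54 mm behind the grasp point. The pads swing forward as they close: fully open they stand 13 mm farther back than shut.
Start: joints at [1.163, 0.307, 1.506, -0, 1.328, -0.073], TCP at [188.414, 543.26, 253.305] pointing down, gripper open.
Joint ranges: [-3.12, 3.12], [-1.05, 2.28], [0.14, 2.33], [-1.42, 4.57], [0.1, 2.73], [-2.68, 2.68]. Speed limits (rad/s): [2.57, 2.57, 3.14, 3.14, 3.14, 3.14].

### API

Orientations are given as a rotation vector (axis times angle).
In Python, from plant import arm gives the robot as it stands.
- The arm moves only by the shell command python3 -m handwheel 'ROWS' [FORCE]. ROWS is JSON, a list of rows, each a list of 3 entries, a list of its own where there are three numbers: the turn, a rotation vector about the tool's x, y, z in rad, then the shift along the tool's x, y, z in mm, then the opening, from 0 (shut) to 1 (fully open). In form: [[[ax, ay, az], [x, y, z], hand], ...]. A call has 1 to 5 rows; each row shifts and turns the commanded pose from where the row before left it, along the tool's axes as they then stand; what a row does not reach is not made up. A row lasts 1/12 s, in which the tool goes at most 41.7 mm and 7.16 degrees, less where a joint would pass 70% of its speed; a pose out of reach is approached as far as the arm can. A call is refused whole if a number of a shift passes 41.7 or a number of a turn 0.125, either way. A call with a gripper value outside its range is refused whole. The fingers move at their own pace and stop on an object; FORCE is the grip in N (left out, the last holds). Time passes only in rows, so rows that do not move let the fingers close. It gives the time, the measured TCP pose, the force, the opening and the grip force at its end, in the units of the state.
- arm.state(): the state, without advancing time (a new reading comes with each control period).
- arm.camera(name): name is "side" or "top" or "wrist"; returns a dict with "frame" (400x640x3 uint8, blue, green, red), "range_z" (400x640 float32, mm along the optical axis (not along the pixel's ray), 0 where there is no reading), "fx", "fy", "cx", "cy" (pixels), "D" ([k1, k2, p1, p2, k3] as OpenCV has them; the pictures are not rectified), "R" (3x3) and "t" (3): a world point X has camera coordinates R X + t; the wrist camera has in their place "mount" (4x4, takes a point from camera to tool coordinates, whose origin is the TCP and whose axes are the flange's). Camera axes: x right, y down, z forward; pixel columns grow to the right and rows downward; lengths in mm; the calibration is good to about 2 mm. A picture is of the moment at which its call begins: read the wrist's pose just before it.
- arm.finish_job(): hands the job in; it is judged then, once.
The state is a dict: "clock": time; "q": joint angles; "joint_vel": joint speeds; "effort": joint torques, N m; "tcp_pos": TCP position; "ee_rot": TCP orientation; "ft_force": force on the tool from outside, world axes, zero at the start; "wrist_torque": the same for the moment, N m; "width": finger opening in mm; "grasp_force": force on a finger pad.
Only numpy, scipy, OpenCV 4.12 (cv2) and the standard library are available. Lean on these libraries where they do the work, as an engineer would, in place of code of your own. Each camera call takes 0.05 s, during which the arm holds its last target. There are 200 camera calls.

### The job

Unlock the safety cap of the larger of the two plastic jugs on the silversmith's bench, so that the jug can vent: press the cap firmly down, turn it anticlockwise as seen from above, by a good 65 degrees, while it stays pressed, then let go so that it springs up and stays unlocked. Leave the smaller jug's cap locked.

Things in the scene. Friction and masses are not known exactly. Their poses are not given: they have to be found in the camera images.
- big_cap_grip (a point): Centre of the round upright grip knob (30 mm across, 26 tall) on top of the larger jug's dark grey cap, half-way up, on the turning axis, 13 mm above the flat top of the cap's disc (58 mm across, 16 high); about 208 mm above the bench. z up; moves and turns with the cap; a pale line on the cap marks x. Grip the knob anywhere round; fingertips may push on the disc. All else on the jug is lower.
- big_cap (a joint): Turn of the larger jug's cap, rad: 0 to 0.15 at the start (locked), growing anticlockwise seen from above to a stop at 1.4. Not pressed, it is blocked at about 0.27; pressed down 5.5 mm or more it turns past; from about 0.9 on it is unlocked and free to spring up. Slight friction: it stays where it is left. The jug (off-white, 115 x 90, 165 mm tall without cap) is fixed to the bench.
- big_press (a joint): Height of the larger jug's cap, m, positive downwards: 0 locked and not pressed, 0.008 pressed to its stop, -0.006 unlocked and sprung up. A spring pushes the cap up: about 8 N at 0, 12 N at 0.0055, 13 N at 0.008.
- small_cap (a joint): Turn of the smaller jug's cap, rad, in the same sense: 0 to 0.15 at the start (locked), to be left locked. The smaller jug (off-white, 80 x 70, 105 mm tall without cap) has the same handle, steel tray and dark grey cap; the knob's top is about 161 mm above the bench, the larger jug's about 221 mm.
Things that resemble listed ones, but are neither listed nor needed, are in the scene too. What is shaped like the part that bears big_cap_grip but red is not meant.

How it is judged:
By the outcome, as a careful person would: the job done as asked, in the order asked, and still so for the second after the job is handed in, with the robot touching nothing.
It also fails if it takes over 35 s, if anything falls off the work surface, if the arm or the gripper's body presses on something with over 40 N, if the wrist force passes 120 N, or if a joint passes its speed limit or range.

## Working session

There is one attempt and no reset: what is moved stays moved. The work goes in short steps, Python scripts to look and compute and a shell command to move; the robot and the scene stay as the last step left them, time stands still between calls to the robot, and variables do not carry over. Pictures are saved under pics/ and viewed, at most 10 in all, crops included, and the job is handed in when it is done.

```bash
mkdir -p pics
cat > h.py <<'E'
import numpy as np, cv2
from scipy.spatial.transform import Rotation as Ro
from plant import arm
def px2w(c,u,v,z=None,d=None,st=None):
    K=np.array([[c["fx"],0,c["cx"]],[0,c["fy"],c["cy"]],[0,0,1]])
    n=cv2.undistortPoints(np.array([[[u,v]]],float),K,np.array(c["D"],float))[0,0]
    ray=np.array([n[0],n[1],1.])
    if "mount" in c:
        M=np.array(c["mount"]);Rt=Ro.from_rotvec(st["ee_rot"]).as_matrix()
        Rw=Rt@M[:3,:3];o=Rt@M[:3,3]+np.array(st["tcp_pos"])
    else:
        R=np.array(c["R"]);Rw=R.T;o=-R.T@np.array(c["t"])
    dr=Rw@ray
    if d is None and z is not None: d=(z-o[2])/dr[2]
    if d is None: d=float(np.median(c["range_z"][int(v)-2:int(v)+3,int(u)-2:int(u)+3]))
    return o+dr*d
E
python3 - <<'E'
from h import *
import pickle
print(arm.state())
for n in("side","top"):
    c=arm.camera(n);pickle.dump(c,open(n+".pkl","wb"));cv2.imwrite(f"pics/{n}0.png",c["frame"])
E
```

```text
{'clock': 0.0, 'q': array([ 1.16348495e+00,  3.07577368e-01,  1.50764812e+00, -1.17999135e-05,
        1.32842747e+00, -7.35294228e-02]), 'joint_vel': array([-2.46527868e-04,  9.33682597e-04,  9.44118379e-04,  9.79415055e-04,
       -9.74995363e-04, -9.95958343e-05]), 'effort': array([ 1.24143287e-03, -4.57537687e+01, -2.51914537e+01,  2.92765008e-04,
        1.30079506e-02,  2.16012467e-05]), 'tcp_pos': array([188.16586776, 542.65343279, 252.38804257]), 'ee_rot': array([-0.52178868, -3.09746974,  0.00314704]), 'ft_force': array([-0.39124018,  0.28904774,  0.61288109]), 'wrist_torque': array([0.04196245, 0.02994735, 0.04451906]), 'grasp_force': 0.0, 'width': 85.9500666560171}
```

View pics/top0.png

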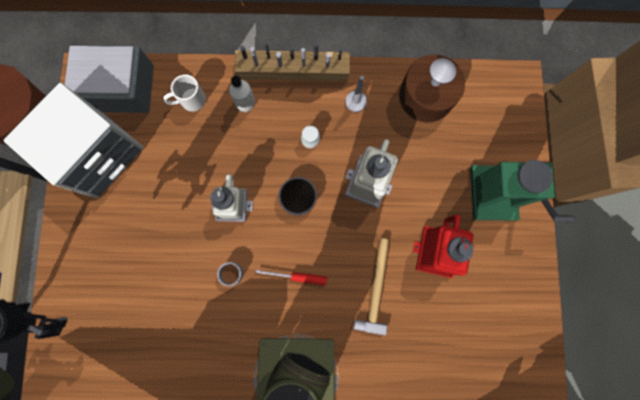

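View pics/side0.png

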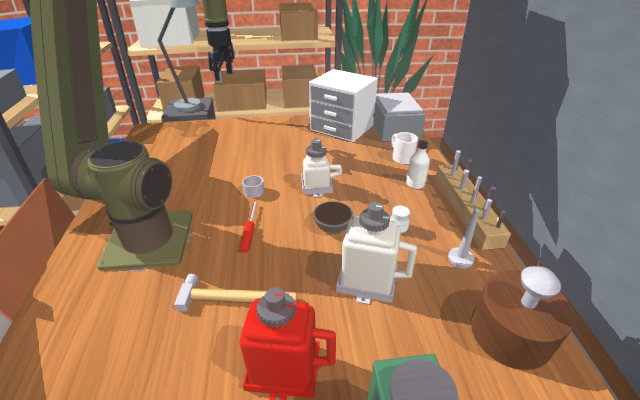

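Candidates in top/side view: off-white large jug cap, top (379,167), side (376,215); small off-white jug, top (224,196), side (316,148); red jug, top (460,248), side (275,300); green canister, top (535,177). I choose the large off-white one and check it in a crop.

Run:
```python
from h import *
import pickle
t=pickle.load(open("top.pkl","rb"));s=pickle.load(open("side.pkl","rb"))
a=cv2.resize(t["frame"][130:215,335:415],(400,425),interpolation=2)
b=cv2.resize(s["frame"][190:275,335:415],(400,425),interpolation=2)
cv2.imwrite("pics/crop1.png",np.hstack([a,b]))
for u,v in((379,167),(379,163),(224,196)): print(px2w(t,u,v))
print(px2w(s,376,209), px2w(s,376,209,z=221), px2w(t,379,167,z=221),px2w(s,316,143))
```

```text
[ 537.24028973 -199.15961153  219.36844887]
[ 546.74420408 -199.04443664  220.72916823]
[471.22130328 181.7115696  159.51273513]
[ 547.03545183 -212.45170462  221.57838982] [ 547.26039835 -211.74393581  221.        ] [ 536.82561931 -198.89442673  221.        ] [471.00401062 183.08615798 159.43754926]
```

View pics/crop1.png

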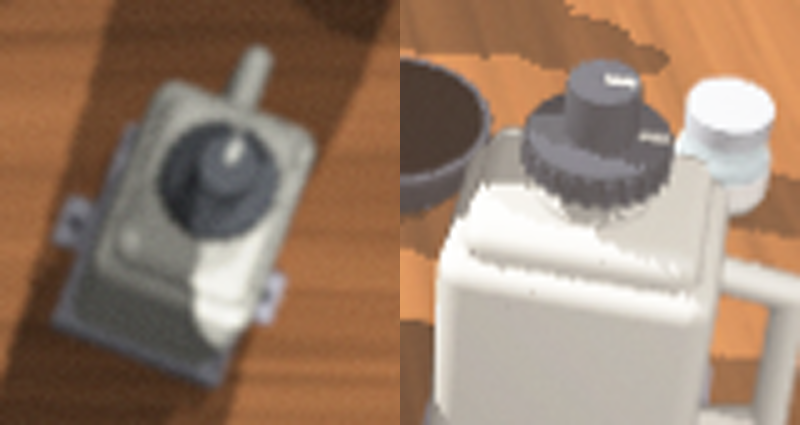

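```bash
python3 - <<'E'
from h import *
import pickle
t=pickle.load(open("top.pkl","rb"));s=pickle.load(open("side.pkl","rb"))
print(px2w(t,380.2,162.6,z=221),px2w(s,376,206,z=221))
print(Ro.from_rotvec(arm.state()["ee_rot"]).as_matrix().round(3))
E
python3 -m handwheel '[[[0,0,0],[-28,-28,-8],1],[[0,0,0],[-28,-28,-8],1],[[0,0,0],[-28,-28,-8],1],[[0,0,0],[-28,-28,-8],1],[[0,0,0],[-28,-28,-8],1]]'
python3 -m handwheel '[[[0,0,0],[-28,-29,0],1],[[0,0,0],[-28,-29,0],1],[[0,0,0],[-28,-29,0],1],[[0,0,0],[-28,-29,0],1],[[0,0,0],[-28,-29,0],1]]'
```

```text
[ 547.70860699 -201.89283942  221.        ] [ 549.49768285 -202.40242774  221.        ]
[[-0.945  0.328 -0.001]
 [ 0.328  0.945 -0.002]
 [ 0.    -0.002 -1.   ]]
clock: 0.52
tcp_pos: [274.8, 363.2, 293.1]
ee_rot: [-0.52, -3.098, 0.002]
ft_force: [0.5, 0.2, 1.1]
width: 85.2
grasp_force: 0.0
clock: 0.93
tcp_pos: [359.5, 180.3, 293.2]
ee_rot: [-0.521, -3.098, 0.0]
ft_force: [1.3, -0.4, 0.1]
width: 85.3
grasp_force: 0.0
```

```bash
python3 -m handwheel '[[[0,0,0],[-29,-28.5,0],1],[[0,0,0],[-29,-28.5,0],1],[[0,0,0],[-29,-28.5,0],1],[[0,0,0],[-29,-28.5,0],1],[[0,0,0],[-29,-28.5,0],1]]' >/dev/null
python3 -m handwheel '[[[0,0,0],[-29,-28.5,0],1],[[0,0,0],[-29,-28.5,0],1],[[0,0,0],[-29,-28.5,0],1],[[0,0,0],[-29,-28.5,0],1],[[0,0,0],[-14,-14,0],1]]'
python3 -m handwheel '[[[0,0,0.124],[0,0,0],1],[[0,0,0.124],[0,0,0],1],[[0,0,0.124],[0,0,0],1],[[0,0,0.124],[0,0,0],1],[[0,0,0.124],[0,0,0],1]]' >/dev/null
python3 -m handwheel '[[[0,0,0.124],[0,0,0],1],[[0,0,0.124],[0,0,0],1],[[0,0,0.124],[0,0,0],1],[[0,0,0.124],[0,0,0],1],[[0,0,0.124],[0,0,0],1]]' >/dev/null
python3 -m handwheel '[[[0,0,0.124],[0,0,0],1],[[0,0,0.124],[0,0,0],1],[[0,0,0.124],[0,0,0],1],[[0,0,0.124],[0,0,0],1],[[0,0,0.124],[0,0,0],1]]'
python3 - <<'E'
from h import *
import pickle
st=arm.state();c=arm.camera("wrist");pickle.dump((st,c),open("w.pkl","wb"));cv2.imwrite("pics/w1.png",c["frame"])
R=Ro.from_rotvec(st["ee_rot"]).as_matrix()
print(st["q"].round(3),R.round(3),st["tcp_pos"]); print(c["mount"])
E
```

```text
clock: 1.77
tcp_pos: [532.6, -168.0, 292.7]
ee_rot: [0.526, 3.096, -0.003]
ft_force: [1.2, 0.4, 0.7]
width: 85.5
grasp_force: 0.0
clock: 3.02
tcp_pos: [530.4, -163.2, 292.8]
ee_rot: [-2.799, -1.425, 0.001]
ft_force: [-0.1, -0.2, 0.9]
width: 85.1
grasp_force: 0.0
[-0.375  0.252  1.485  0.     1.406  0.254] [[ 0.588  0.809 -0.001]
 [ 0.809 -0.588  0.   ]
 [-0.    -0.001 -1.   ]] [ 530.40832486 -163.24340953  292.75797247]
[[ 1.96090389e-06 -9.55793381e-01 -2.94039136e-01  7.43736946e+01]
 [ 1.00000000e+00 -1.91250619e-07  7.29052603e-06  6.61370193e-01]
 [-7.02447169e-06 -2.94039136e-01  9.55793381e-01 -1.20564480e+02]
 [ 0.00000000e+00  0.00000000e+00  0.00000000e+00  1.00000000e+00]]
```

View pics/w1.png

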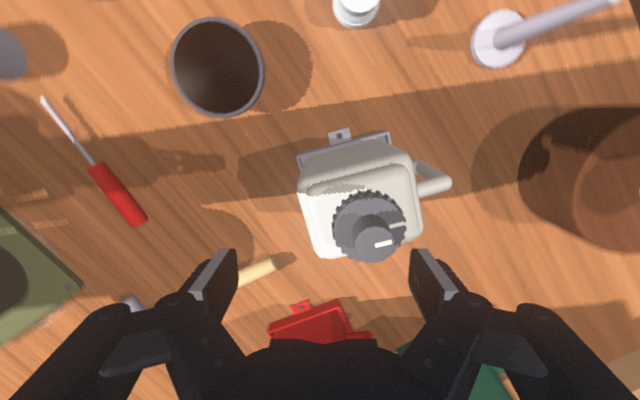

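The wrist view shows the off-white jug with its grey cap; knob top at about (375,242), pale line to the right of it.

Run:
```python
from h import *
import pickle
st,c=pickle.load(open("w.pkl","rb"))
p=px2w(c,375,242,z=221,st=st);print(p,px2w(c,375,242,st=st))
q=px2w(c,402,224,z=195,st=st);print(np.arctan2(*(q-p)[1::-1]))
R=Ro.from_rotvec(st["ee_rot"]).as_matrix()
for T in (p,np.array([548.5,-202,221])): print(R.T@(T-st["tcp_pos"]))
```

```text
[ 550.27383242 -200.82262403  221.        ] [ 550.37349401 -200.42814778  221.7798941 ]
-0.5016357603156576
[-18.67411836  38.26321403  71.71642854]
[-20.66985507  37.52177734  71.71793321]
```

```bash
python3 -m handwheel '[[[0,0,0],[-9.5,19,0],1],[[0,0,0],[-10,19,0],1],[[0,0,0],[0,0,20],1],[[0,0,0],[0,0,20],1],[[0,0,0],[0,0,0],1]]'
python3 -m handwheel '[[[0,0,0],[0,0,15],1],[[0,0,0],[0,0,15],1],[[0,0,0],[0,0,0],1],[[0,0,0],[0,0,0],0.6],[[0,0,0],[0,0,0],0.5]]' 60
python3 - <<'E'
from h import *
st=arm.state();c=arm.camera("wrist");cv2.imwrite("pics/w2.png",c["frame"])
R=Ro.from_rotvec(st["ee_rot"]).as_matrix()
print(st["tcp_pos"],(R.T@(np.array([549.7,-201.3,208])-st["tcp_pos"])),st["width"])
E
```

```text
clock: 3.48
tcp_pos: [547.8, -200.7, 249.0]
ee_rot: [-2.788, -1.433, 0.008]
ft_force: [-1.4, 0.5, -0.9]
width: 85.7
grasp_force: 0.0
clock: 3.9
tcp_pos: [550.8, -201.5, 224.4]
ee_rot: [2.794, 1.435, 0.001]
ft_force: [0.6, 0.5, 0.1]
width: 63.7
grasp_force: 0.0
[ 550.76636208 -201.50134129  224.37971417] [-0.46210864 -1.00345031 16.37840792] 63.677269093378996
```

View pics/w2.png

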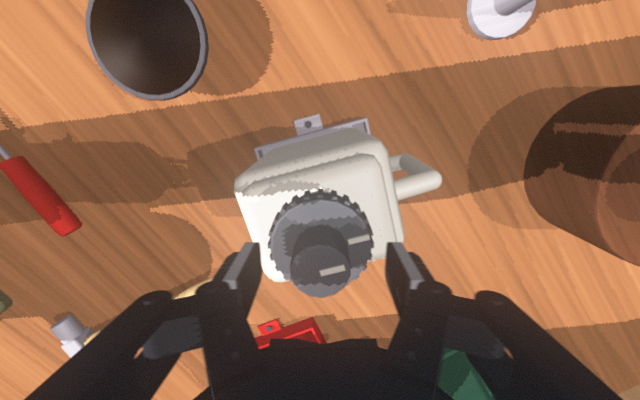

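The knob, at about (320,262), lies midway between the fingers. Closing on it.

```bash
python3 -m handwheel '[[[0,0,0],[0,0,2],0],[[0,0,0],[0,0,0],0],[[0,0,0],[0,0,0],0],[[0,0,0],[0,0,0],0],[[0,0,0],[0,0,0],0]]' 80
python3 -m handwheel '[[[0,0,0],[0,0,3],0],[[0,0,0],[0,0,3],0],[[0,0,0],[0,0,2],0],[[0,0,0],[0,0,0],0],[[0,0,0],[0,0,0],0]]'
```

```text
clock: 4.37
tcp_pos: [549.7, -200.9, 222.6]
ee_rot: [-2.795, -1.434, -0.0]
ft_force: [-3.0, 2.0, 6.8]
width: 27.2
grasp_force: 78.3
clock: 4.78
tcp_pos: [549.7, -200.9, 215.5]
ee_rot: [-2.795, -1.434, -0.001]
ft_force: [-4.0, 2.2, 10.9]
width: 27.8
grasp_force: 78.9
```

```bash
python3 -m handwheel '[[[0,0,0],[0,0,2],0],[[0,0,0],[0,0,2],0],[[0,0,0],[0,0,0],0],[[0,0,0],[0,0,0],0]]'
```

```text
clock: 5.12
tcp_pos: [549.8, -200.9, 214.2]
ee_rot: [2.794, 1.433, 0.003]
ft_force: [-9.5, 3.2, 24.8]
width: 27.3
grasp_force: 80.4
```

```bash
python3 -m handwheel '[[[0,0,-0.08],[0,0,0],0],[[0,0,-0.08],[0,0,0],0],[[0,0,-0.08],[0,0,0],0],[[0,0,-0.08],[0,0,0],0],[[0,0,-0.08],[0,0,0],0]]'
python3 - <<'E'
from h import *
st=arm.state();print(st["q"].round(3),st["wrist_torque"])
E
```

```text
clock: 5.53
tcp_pos: [549.6, -200.8, 214.2]
ee_rot: [2.45, 1.965, 0.002]
ft_force: [-9.9, 3.9, 25.0]
width: 27.4
grasp_force: 80.5
[-0.423  0.351  1.542  0.     1.246 -0.204] [ 0.78756105  1.57434028 -0.03477038]
```

```bash
python3 -m handwheel '[[[0,0,-0.1],[0,0,0],0],[[0,0,-0.1],[0,0,0],0],[[0,0,-0.1],[0,0,0],0],[[0,0,-0.1],[0,0,0],0],[[0,0,-0.1],[0,0,0],0]]'
python3 -m handwheel '[[[0,0,-0.1],[0,0,0],0],[[0,0,-0.1],[0,0,0],0],[[0,0,-0.1],[0,0,0],0],[[0,0,0],[0,0,0],0]]'
python3 - <<'E'
from h import *
st=arm.state();print(st["q"].round(3),st["wrist_torque"])
E
```

```text
clock: 5.95
tcp_pos: [549.3, -200.7, 214.2]
ee_rot: [1.886, 2.511, 0.001]
ft_force: [-10.2, 4.2, 25.9]
width: 27.7
grasp_force: 80.5
clock: 6.28
tcp_pos: [549.1, -200.8, 214.2]
ee_rot: [1.491, 2.764, 0.0]
ft_force: [-11.0, 4.9, 26.1]
width: 27.8
grasp_force: 80.5
[-0.423  0.351  1.543 -0.     1.247 -1.004] [ 0.78422904  1.67971728 -0.00749135]
```

```bash
python3 -m handwheel '[[[0,0,0],[0,0,-4],0],[[0,0,0],[0,0,-4],0],[[0,0,0],[0,0,-4],0],[[0,0,0],[0,0,0],0]]'
python3 -m handwheel '[[[0,0,0],[0,0,0],1],[[0,0,0],[0,0,0],1],[[0,0,0],[0,0,0],1],[[0,0,0],[0,0,0],1],[[0,0,0],[0,0,0],1]]'
python3 -m handwheel '[[[0,0,0],[0,0,-20],1],[[0,0,0],[0,0,-20],1],[[0,0,0],[0,0,-20],1],[[0,0,0],[0,0,-20],1],[[0,0,0],[0,0,0],1]]'
python3 - <<'E'
from h import *
import pickle
st=arm.state();c=arm.camera("wrist");s=arm.camera("side");pickle.dump((st,c,s),open("w3.pkl","wb"))
cv2.imwrite("pics/w3.png",np.hstack([c["frame"][150:350,160:480],cv2.resize(s["frame"][190:270,315:443],(320,200),interpolation=2)]))
print(st["ft_force"])
E
```

```text
clock: 6.62
tcp_pos: [549.0, -200.7, 223.5]
ee_rot: [-1.497, -2.761, -0.0]
ft_force: [-4.9, 2.4, 7.3]
width: 27.5
grasp_force: 78.5
clock: 7.03
tcp_pos: [550.4, -201.5, 221.1]
ee_rot: [-1.497, -2.762, 0.0]
ft_force: [-0.5, 0.2, -0.1]
width: 84.5
grasp_force: 0.0
clock: 7.45
tcp_pos: [552.5, -202.4, 305.6]
ee_rot: [1.494, 2.755, 0.001]
ft_force: [0.9, 0.2, 0.8]
width: 85.4
grasp_force: 0.0
[0.94242332 0.21679469 0.82872552]
```

View pics/w3.png

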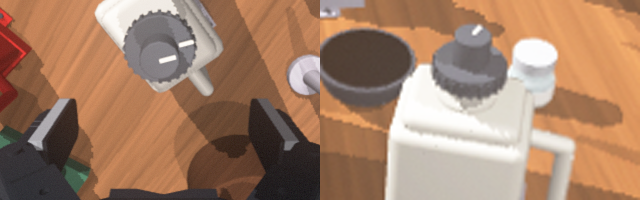

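The mark has turned with the gripper and the cap stands higher. Checking height and angle: knob top at wrist pixel (315,203), disc mark at (346,194).

Run:
```python
from h import *
import pickle
st,c,s=pickle.load(open("w3.pkl","rb"))
p=px2w(c,315,203,st=st);q=px2w(c,346,194,st=st);print(p,q,np.arctan2(*(q-p)[1::-1]))
print(px2w(s,315+(470-320)/2.5,190+38/2.5))
```

```text
[ 543.4192099  -198.77257104  227.20496633] [ 564.16781796 -186.29682703  202.15502831] 0.5413608872229849
[ 545.89680804 -206.78308051  226.70080109]
```

```bash
python3 -c "
from plant import arm
print(arm.finish_job())"
```

```text
the job is handed in; nothing more can be done
None
```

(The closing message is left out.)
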